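# Load a specimen carrier under the leaf spring of a microscope loading stage

## Robot

A 6-joint arm with a two-finger parallel gripper is mounted at the origin on the work surface. World frame = base frame: x ahead of the robot, y to its left, z up, the work surface at z = 0. Lengths are in m, angles in rad, forces in N, time in s.
With the tool pointing down it reaches from about 0.3 to 0.95 m from the base axis. Payload 3.1 kg.
Tool frame: the origin (TCP) lies at the very end of the fingers, on their centre line; the grasp point (between the pads) lies 19 mm behind it; z points along the fingers, x is the direction in which the jaws open and shut, and the axes are right-handed (so a half turn about z gives the same grasp; the last joint's range is limited). The gripper opens to 85 mm and grips with 20 to 120 N. Pads are 22 mm wide; open, the fingers measure 114 mm over their backs; the gripper's body (76 mm by 85 mm) begins 54 mm behind the grasp point. The pads swing forward as they close: fully open they stand 13 mm farther back than shut.
Start: joints at [-1.408, 0.308, 1.634, -0, 1.2, -0.07], TCP at [0.144, -0.608, 0.231] pointing down, gripper open.
Joint ranges: [-3.06, 3.06], [-0.79, 1.96], [0.05, 2.63], [-1.19, 4.34], [0.05, 2.64], [-2.94, 2.94]. Speed limits (rad/s): [2.79, 2.79, 3.14, 3.14, 3.14, 3.14].

## Interface

Orientations are given as a rotation vector (axis times angle).
In Python, from rig import manip gives the robot as it stands. The module is installed in compiled form; this text tells all that it offers.
- The arm moves only by the tool arm_command, never from a script. Its argument "motion" is a list that holds one entry, the list of rows, each a list of 7 numbers: the shift along the world's x, y, z in cm, then the turn, a rotation vector about the world's x, y, z in degrees, then the finger opening in cm, from 0 to 8.54. A call has exactly 10 rows; each row is the pose to reach, as a shift and turn from the pose commanded when the call began; what a row does not reach only later rows make up. A row lasts 1/8 s, in which the tool goes at most 62.5 mm and 10.7 degrees, less where a joint would pass 70% of its speed; a pose out of reach is approached as far as the arm can. A call with a gripper value outside its range is refused whole. The fingers move at their own pace and stop on an object; the grip force is fixed at half the most. Time passes only in rows, so rows that repeat a pose let the fingers close, or fill a call up. It gives the time, the measured TCP pose, the force and the opening at its end, in the units of the state.
- manip.sense(): the state, without advancing time (a new reading comes with each control period).
- manip.capture(name): name is "side" or "top" or "wrist"; returns a dict with "pixels" (400x640x3 uint8, blue, green, red), "range_z" (400x640 float32, m along the optical axis (not along the pixel's ray), 0 where there is no reading), "fx", "fy", "cx", "cy" (pixels), "pose" (4x4, takes a point from camera to world coordinates); the wrist camera has in their place "mount" (4x4, takes a point from camera to tool coordinates, whose origin is the TCP and whose axes are the tool frame's). Camera axes: x right, y down, z forward; pixel columns grow to the right and rows downward; lengths in m; the calibration is good to about 2 mm. A picture is of the moment at which its call begins: read the wrist's pose just before it.
- manip.finish_job(): hands the job in, once; it reports no verdict.
Trained networks look in the newest picture that a camera, given by its name, has taken for a name from the list of things; names that differ only in an ending like _2 or _b are one class to them, and where a whole thing is asked for, a point or a joint stands for the part that bears it (a point fixed in the world has none). Each returns a list of dicts, best first, with "conf" (0 to 1); they miss things now and then, are a little off and sometimes report something else, mostly with a low value. They report only what shows in the picture. A call takes as long as a camera call. They do not tell look-alikes from the thing itself.
- manip.find_in(camera, thing): "bbox" ([centre column, centre row, width, height] in pixels, round what is visible of it).
- manip.mark_of(camera, thing): "uv" ([column, row] in pixels: a listed point, or the origin of a listed thing).
The state is a dict: "clock": time; "joints": joint angles; "dq": joint speeds; "effort": joint torques, N m; "tcp_pos": TCP position; "tool_rot": TCP orientation; "ft_force": force on the tool from outside, world axes, zero at the start; "torque": the same for the moment, N m; "finger_gap": finger opening in m.
Only numpy, scipy, OpenCV 4.12 (cv2) and the standard library are available. Lean on these libraries where they do the work, as an engineer would, in place of code of your own. Each camera call takes 0.05 s, during which the arm holds its last target.

## Task

Load the specimen carrier into the loading stage: with the fingertips, press the carrier down hard on its sprung platform and, keeping it pressed, slide it under the cross bar and the leaf spring until it is fully home against the end stop, then take the hand away and leave it there. Do not grasp or lift the carrier, and leave the other things on the bench where they stand.

Things in the scene. Friction and masses are not known exactly. Their poses are not given: they have to be found in the camera images.
- loader: Loading stage fixed to the bench (place, heading vary): grey base 295 mm long (x -95 to 200), 100 wide, 10 thick. Origin on the bench, on the centre line of its channel; +x is the loading direction, z up. Channel 63 mm wide between dark steel cheeks (10 mm thick, tops at z 26, x -95 to 125); its fixed floor beyond x = 64 is at z = 10. Carrier fully home: carrier origin at loader x = 65 mm.
- bar (a point): Middle of the underside of the rigid dark steel cross bar over the channel: loader x = 67, y = 0, z = 25.5 mm. The bar is 16 mm long in x (59 to 75), 83 mm wide, top at z = 35.5 mm.
- end_stop (a point): On the face of the rigid end stop that the carrier's nose meets: loader x = 120, y = 0, z = 17 mm. Behind it a white housing reaches x = 192, z = 44 mm.
- carrier: Specimen carrier: loose aluminium plate 110 (x) x 60 x 12 mm, 0.14 to 0.26 kg, four round wells in front. Origin: centre of underside; +x (nose) along the loader's +x. Starts on the platform, underside at loader z 18.5, origin at loader x -22 to 2 mm. That high, its nose butts on the bar (at x = 4): it must be pressed 5 mm or more lower to pass. Friction on the stage about 0.3.
- thumb_rest (a point): Centre of the flat thumb rest on the carrier's top face at its tail: carrier x = -39, y = 0, z = 12 mm. The rest spans carrier x = -55 to -23 mm over the full 60 mm width; it stays over the platform during the whole slide.
- ridge (a point): Middle of the top of the ridge across the carrier, ahead of the thumb rest: carrier x = -20, y = 0, z = 20.5 mm. It is 6 mm thick (x -23 to -17), 56 mm wide, stands 8.5 mm above the top face; fingertips on the thumb rest can push forward against it.
- platform (a joint): Sprung grey platform under the carrier, loader x -79.5 to 55.5 mm: 0 up (top at loader z 18.5 mm), grows as it is pressed straight down, 0.008 m at its hard stop (top at z 10.5). Starts to move at 4 N, 10 N takes it to the stop, the carrier's weight helping a little. It springs up when released; with the carrier home under the bar the tail then rises only a few mm.
- leaf (a joint): Bright steel leaf spring, 16 mm wide, fixed to the far side of the bar, sloping down to its free end at loader x = 111 mm, 6 mm above the channel floor. 0 when free, grows (rad) as it is lifted, about 0.15 lying on the carrier, pressing with about 4 N. The carrier's nose meets it when the carrier's origin is at about loader x = 40 mm.
- dish: Bystander: covered round culture dish, 90 mm across, 15 mm high, standing beside the loader on its left (+y). Origin: centre of its underside.
- small_dish: Bystander: covered round culture dish, 58 mm across, 15 mm high, to the loader's right (-y). Origin: centre of its underside.
- tip_box: Bystander: pipette tip box with cream lid, 119 x 84 x 62 mm high, right of the loader's far end. Origin: centre of its underside.
- bottle: Bystander: reagent bottle with blue cap, 60 mm across, 125 mm high, left of the loader's far end. Origin: centre of its underside.
- vial: Bystander: small amber vial, 26 mm across, 50 mm high, right of the loader's near end. Origin: centre of its underside.
- mailer: Bystander: white plastic slide box, 82 x 30 x 18 mm high, left of the loader. Origin: centre of its underside.
Not all that is in view belongs to the job. Of the things shaped like the carrier, the aluminium one is meant.

How it is judged:
On the way, in this order (a step that is already met when the one before it is completed fails the run):
1. the fingers press the carrier down on its platform by at least 5 mm, before its nose has gone under the bar (value of joint platform above 0.005 m and contact force between the fingers and carrier above 3 N and x of carrier in the frame of loader below 0.012 m), for 0.05 s.
2. still pressed down by the fingers, the carrier's nose lifts the leaf spring (value of joint platform above 0.005 m and contact force between the fingers and carrier above 3 N and value of joint leaf above 0.06 rad), for 0.05 s.
At the end, for the whole second after the job is handed in: The carrier is home: its origin within 5 mm of loader x = 65 mm, lying in the channel under the bar (level to 0.1 rad), at rest, with the leaf spring lying on it (leaf above 0.08 rad) (x of carrier in the frame of loader between 0.06 and 0.068 m and z of carrier in the frame of loader between 0.006 and 0.018 m and angle between the x axis of carrier and the x axis of loader, either way round below 0.1 rad and angle between carrier's own z axis and vertical below 0.1 rad and value of joint leaf above 0.08 rad and linear speed of carrier below 0.02 m/s); the robot touches nothing.
It fails at once if the carrier is lifted more than about 12 mm off its platform (z of carrier in the frame of loader above 0.03 m).
It fails at once if a bystander is moved more than 25 mm (distance of any of dish, small_dish, tip_box, bottle, vial, mailer from where it was at the start of the episode above 0.025 m).
It fails at once if the bottle, the vial or the tip box is tipped over (angle between any of bottle, vial, tip_box's own z axis and vertical above 0.5 rad).
It also fails if it takes over 32 s, if anything falls off the work surface, if the arm or the gripper's body presses on something with over 40 N, if the wrist force passes 120 N, or if a joint passes its speed limit or range.

## Working session

There is one attempt and no reset: what is moved stays moved. The work goes in short steps, Python scripts to look and compute and a tool call to move; the robot and the scene stay as the last step left them, time stands still between calls to the robot, and variables do not carry over. Pictures are saved under pics/ and viewed, and the job is handed in when it is done.

Besides the shell and the picture viewer there is one more tool, called as name(argument=value, ...) on one line, values as JSON. arm_command: Moves the arm, as the interface text tells. Its arguments: {"type":"object","properties":{"motion":{"type":"array"}},"required":["motion"]}

```bash
mkdir -p pics
cat > h.py <<'E'
import numpy as np, cv2
from rig import manip
def cap(n):
    c=manip.capture(n); 
    for k in ("pixels","range_z"): c[k]=np.asarray(c[k])
    return c
def world(c,uv,z=None,T=None):
    T=np.array(c["pose"]) if T is None else T
    u,v=uv; r=np.array([(u-c["cx"])/c["fx"],(v-c["cy"])/c["fy"],1.])
    if z is None:
        p=c["range_z"][int(round(v))-1:int(round(v))+2,int(round(u))-1:int(round(u))+2]; d=np.median(p[p>0]) if (p>0).any() else 0
    else:
        d=(z-T[2,3])/(T[:3,:3]@r)[2]
    return T[:3,:3]@(r*d)+T[:3,3]
E
python3 - <<'E'
from h import *
np.set_printoptions(precision=4,suppress=True)
print(manip.sense())
for n in("top","side"):
    c=cap(n); cv2.imwrite(f"pics/{n}0.png",c["pixels"]); print(n,np.array(c["pose"]),c["fx"])
    for t in ["loader","carrier","dish","tip_box","bottle","vial","mailer","small_dish","bar","end_stop","thumb_rest","ridge"]:
        for m in manip.mark_of(n,t)[:3]:
            print(t,np.round(m["uv"],1),round(m["conf"],2),world(c,m["uv"]))
E
```

```text
{'clock': 0.0, 'joints': array([-1.4077,  0.309 ,  1.6352,  0.    ,  1.1997, -0.0697]), 'dq': array([-0.0003,  0.0011, -0.0004,  0.0004, -0.0012, -0.0001]), 'effort': array([  0.0007, -41.5256, -27.6663,  -0.0001,   0.0103,  -0.    ]), 'tcp_pos': array([ 0.144 , -0.6073,  0.2301]), 'tool_rot': array([-2.4632,  1.9474,  0.0026]), 'ft_force': array([ 0.3348, -0.241 ,  0.2658]), 'torque': array([ 0.0108, -0.0058, -0.021 ]), 'finger_gap': 0.08556964129154433}
top [[-0.0156 -0.9939  0.1095  0.4328]
 [-0.9993  0.0191  0.0312  0.0075]
 [-0.0331 -0.109  -0.9935  1.1573]
 [ 0.      0.      0.      1.    ]] 510.8856850326698
loader [354.6 212. ] 0.94 [ 0.5281 -0.0429  0.0294]
carrier [437.9 299.6] 0.97 [ 0.3334 -0.2217  0.0098]
carrier [351.7 217.5] 0.84 [ 0.516  -0.0362  0.03  ]
carrier [277.7 274.3] 0.77 [0.3935 0.1307 0.0096]
dish [291.8 201.3] 0.82 [0.5561 0.0971 0.0143]
tip_box [437.3 165.2] 0.88 [ 0.6236 -0.2223  0.06  ]
tip_box [397.8 245.7] 0.74 [ 0.452  -0.1329  0.0498]
vial [396.9 248.4] 0.6 [ 0.4463 -0.131   0.0481]
vial [307.3 121.2] 0.33 [0.7212 0.0564 0.0844]
mailer [311.  159.7]
[... 1044 characters left out ...]
79 [0.7264 0.031  0.0386]
vial [293.2 279.8] 0.51 [ 0.4502 -0.1404  0.022 ]
vial [341.7 281.7] 0.4 [ 0.5351 -0.176   0.016 ]
mailer [347.3 196.7] 0.77 [0.6461 0.0442 0.0175]
small_dish [342.3 283.8] 0.94 [ 0.5341 -0.181   0.0161]
bar [346.3 229.9] 0.81 [ 0.5915 -0.0712  0.0368]
end_stop [370.5 230.2] 0.9 [ 0.6495 -0.069   0.0113]
end_stop [402.3 292.6] 0.45 [ 0.6113 -0.2664  0.0525]
thumb_rest [221.6 350.9] 0.93 [ 0.2913 -0.2287  0.0118]
thumb_rest [262.3 155. ] 0.74 [0.514  0.2912 0.0113]
thumb_rest [289.9 232.6] 0.71 [ 0.4828 -0.0277  0.0316]
ridge [234.  263.2] 0.86 [ 0.3568 -0.0463  0.012 ]
ridge [270.4 149.7] 0.86 [0.5375 0.2926 0.0207]
ridge [299.4 227.5] 0.84 [ 0.5035 -0.0296  0.0401]
```

View pics/top0.png

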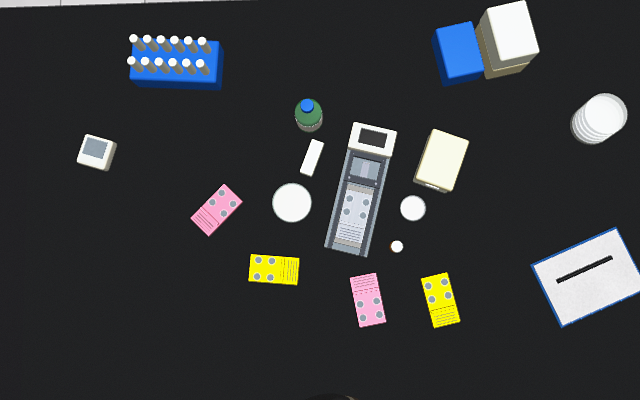

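View pics/side0.png

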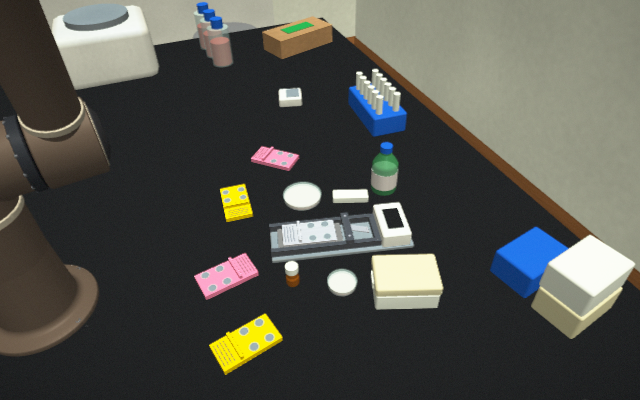

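Run:
```python
from h import *
np.set_printoptions(precision=4,suppress=True)
c=cap("top"); im=c["pixels"][130:280,270:450]; cv2.imwrite("pics/topz.png",cv2.resize(im,None,fx=4,fy=4,interpolation=cv2.INTER_CUBIC))
c=cap("side"); im=c["pixels"][160:310,240:440]; cv2.imwrite("pics/sidez.png",cv2.resize(im,None,fx=4,fy=4,interpolation=cv2.INTER_CUBIC))
```

```text
(no output)
```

View pics/topz.png

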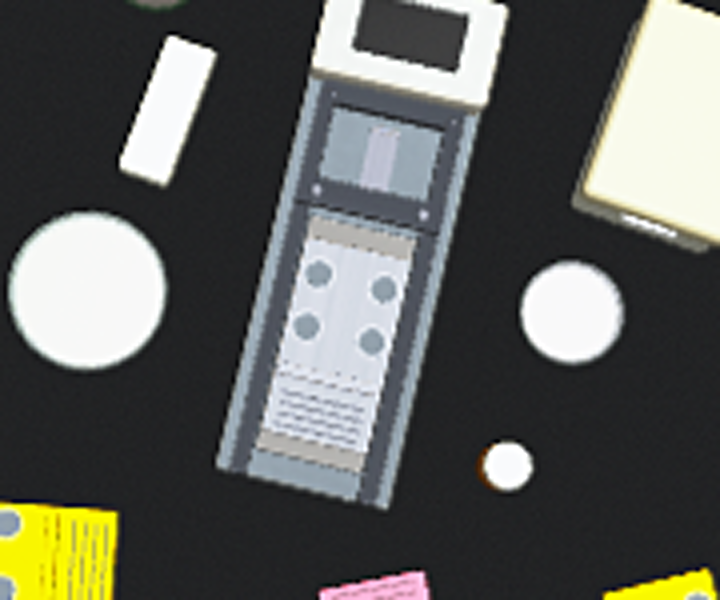

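View pics/sidez.png

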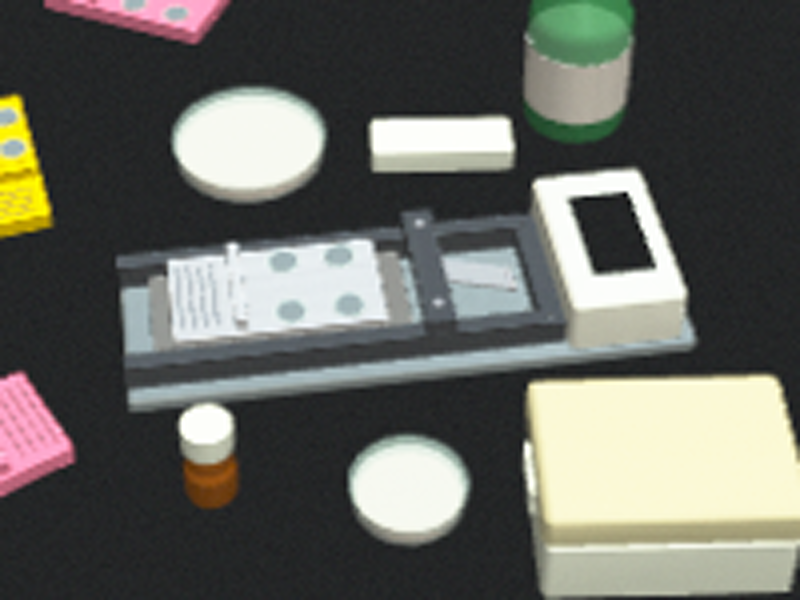

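The top picture shows the aluminium carrier in the loader at about (352,217), with the bar at (362,181). The pink and yellow plates are decoys. Next I fit the loader pose from its corners.

Run:
```python
from h import *
from scipy.optimize import least_squares
np.set_printoptions(precision=4,suppress=True)
c=cap("top"); s=cap("side")
f=lambda x,y,ox,oy:((x+.5)/4-.5+ox,(y+.5)/4-.5+oy)
# view px in zoomed crops -> loader coords
top=[((218,467),(-95,50,10)),((388,507),(-95,-50,10)),((297,200),(59,41.5,35.5)),((437,232),(59,-41.5,35.5)),((306,180),(75,41.5,35.5)),((445,210),(75,-41.5,35.5))]
side=[((131,405),(-95,-50,10)),((402,212),(59,41.5,35.5)),((429,209),(75,41.5,35.5)),((428,325),(59,-41.5,35.5)),((453,320),(75,-41.5,35.5))]
def tr(p,q):
    x,y,a=p;q=np.array(q)/1e3
    return np.array([x+q[0]*np.cos(a)-q[1]*np.sin(a),y+q[0]*np.sin(a)+q[1]*np.cos(a),q[2]])
def proj(c,P):
    T=np.linalg.inv(np.array(c["pose"])); q=T[:3,:3]@P+T[:3,3]
    return np.array([c["fx"]*q[0]/q[2]+c["cx"],c["fy"]*q[1]/q[2]+c["cy"]])
def res(p,sets):
    return np.concatenate([proj(cc,tr(p,q))-f(*v,*o) for cc,S,o in sets for v,q in S])
A=[(c,top,(270,130))];B=[(s,side,(240,160))]
for sets in(A,B,A+B):
    r=least_squares(res,[.52,-.04,-.2],args=(sets,)); print(r.x,np.degrees(r.x[2]),r.fun.round(1))
p=r.x
# carrier: 4 top corners z=30.5
def toL(P):
    d=P-np.array([p[0],p[1],0]);a=p[2]
    return np.array([d[0]*np.cos(a)+d[1]*np.sin(a),-d[0]*np.sin(a)+d[1]*np.cos(a),d[2]])*1e3
for v in[(258,432),(365,460),(313,235),(412,258)]: print('top corner',toL(world(c,f(*v,270,130),.0305)))
for v in[(173,338),(167,262),(387,322),(373,240)]: print('side corner',toL(world(s,f(*v,240,160),.0305)))
print('mark',toL(world(c,(352.3,234.5),.0305)),toL(world(s,(289.9,232.6),.0305)),toL(world(s,(299.4,227.5),.039)))
# overlay
for cc,o,n in((c,(270,130),'t'),(s,(240,160),'s')):
    im=cv2.resize(cc["pixels"][o[1]:o[1]+150,o[0]:o[0]+190],None,fx=4,fy=4,interpolation=cv2.INTER_CUBIC)
    for poly in([(-95,50,10),(200,50,10),(200,-50,10),(-95,-50,10)],[(59,41.5,35.5),(75,41.5,35.5),(75,-41.5,35.5),(59,-41.5,35.5)],[(-95,31.5,26),(125,31.5,26),(125,-31.5,26),(-95,-31.5,26)]):
        pts=np.array([(proj(cc,tr(p,q))-np.array(o)+.5)*4-.5 for q in poly]).round().astype(int)
        cv2.polylines(im,[pts],True,(0,0,255),1)
    cv2.imwrite(f"pics/ov_{n}.png",im)
```

```text
[ 0.5321 -0.0447 -0.2545] -14.580621835531304 [-0.7  0.5  0.5  1.1 -0.6  0.1  1.1  0.8 -1.1 -1.8  0.7 -0.7]
[ 0.5328 -0.0428 -0.2479] -14.204152997574523 [-0.8 -0.1 -0.4  0.3  0.1  0.2 -0.2 -0.5  1.3 -0.1]
[ 0.5324 -0.0441 -0.2511] -14.387892221906448 [-0.8  0.5  0.4  1.  -0.9  0.1  0.7  0.6 -1.5 -1.9  0.3 -0.9 -0.9  0.4
 -0.3  0.7  0.3  0.7 -0.2  0.1  1.3  0.5]
top corner [-70.0201  31.1002  30.5   ]
top corner [-71.3153 -29.4195  30.5   ]
top corner [43.2892 26.4673 30.5   ]
top corner [ 43.3195 -29.7088  30.5   ]
side corner [-68.7908 -26.0066  30.5   ]
side corner [-68.2657  29.682   30.5   ]
side corner [ 40.1165 -31.3416  30.5   ]
side corner [42.0607 29.6847 30.5   ]
mark [-54.076   -6.1628  30.5   ] [-52.1091   4.6677  30.5   ] [-31.4844   8.0125  39.    ]
```

View pics/ov_t.png

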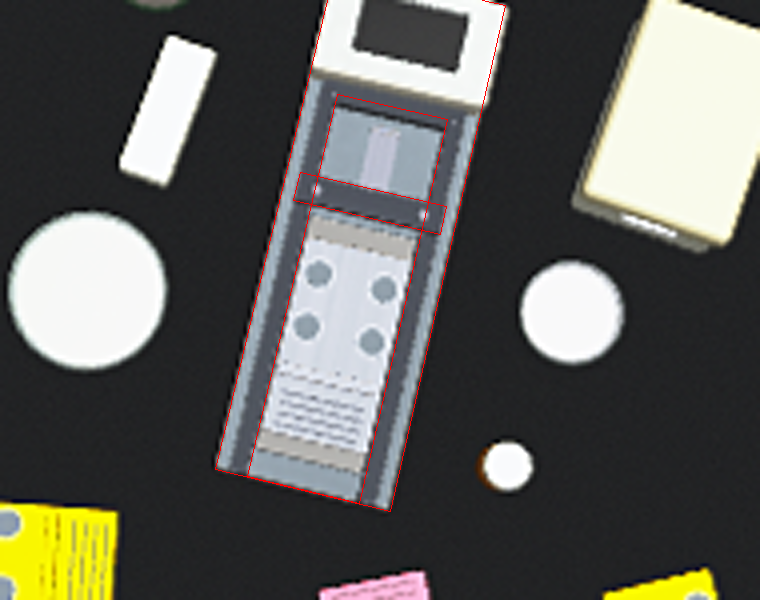

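View pics/ov_s.png

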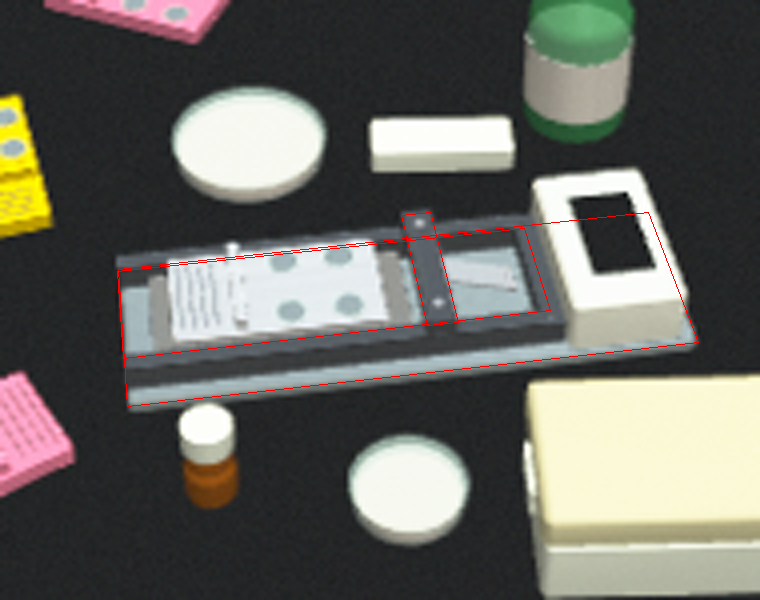

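Run:
```python
from h import *
from scipy.spatial.transform import Rotation as R
s=manip.sense(); M=R.from_rotvec(s["tool_rot"]).as_matrix(); print(M.round(3))
a=np.degrees(np.arctan2(M[1,0],M[0,0])); print(a, [(75.6-a+90)%180-90])
a=-.2511;p=np.array([.5324-.051*np.cos(a),-.0441-.051*np.sin(a)]);print((p-s["tcp_pos"][:2])*100,s["joints"])
```

```text
[[ 0.231 -0.973  0.   ]
 [-0.973 -0.231 -0.   ]
 [ 0.    -0.    -1.   ]]
-76.66285746481043 [np.float64(-27.737142535189577)]
[33.88357273 57.67354784] [-1.40771210e+00  3.08040309e-01  1.63379383e+00  2.69087292e-05
  1.19969260e+00 -6.97025814e-02]
```

arm_command(motion=[[[5, 8.5, 0, 0, 0, -4, 0], [10, 17, 0, 0, 0, -8, 0], [14, 24, 0, 0, 0, -12, 0], [18, 31, 0, 0, 0, -16, 0], [22, 37, 0, 0, 0, -20, 0], [25, 43, 0, 0, 0, -23, 0], [28, 48, -2, 0, 0, -25, 0], [31, 53, -4, 0, 0, -27, 0], [33, 56.2, -7, 0, 0, -27.7, 0], [33.9, 57.7, -10, 0, 0, -27.7, 0]]])

```text
clock: 2.75
tcp_pos: [0.4564, -0.0784, 0.1636]
tool_rot: [-1.925, 2.479, -0.006]
ft_force: [0.9, -0.8, 0.8]
finger_gap: -0.0003
```

arm_command(motion=[[[0, 0, 0, 0, 0, 0, 0], [0, 0, 0, 0, 0, 0, 0], [0, 0, 0, 0, 0, 0, 0], [0, 0, -2, 0, 0, 0, 0], [0, 0, -4, 0, 0, 0, 0], [0, 0, -5, 0, 0, 0, 0], [0, 0, -6, 0, 0, 0, 0], [0, 0, -6, 0, 0, 0, 0], [0, 0, -6, 0, 0, 0, 0], [0, 0, -6, 0, 0, 0, 0]]])

```text
clock: 4.0
tcp_pos: [0.4547, -0.08, 0.1033]
tool_rot: [-1.926, 2.481, -0.002]
ft_force: [0.2, -0.4, -0.1]
finger_gap: 0.0005
```

Run:
```python
from h import *
from scipy.spatial.transform import Rotation as R
np.set_printoptions(precision=4,suppress=True)
s=manip.sense(); print(s["clock"],s["tcp_pos"],s["tool_rot"],s["ft_force"],s["joints"])
M=R.from_rotvec(s["tool_rot"]).as_matrix(); print(M)
T=np.eye(4);T[:3,:3]=M;T[:3,3]=s["tcp_pos"]
c=cap("wrist");W=T@np.array(c["mount"])
cv2.imwrite("pics/w1.png",c["pixels"])
p=(.5324,-.0441,-.2511)
def toL(P):
    d=P-np.array([p[0],p[1],0]);a=p[2]
    return np.array([d[0]*np.cos(a)+d[1]*np.sin(a),-d[0]*np.sin(a)+d[1]*np.cos(a),d[2]])*1e3
print("tcp L",toL(s["tcp_pos"]))
for t in("thumb_rest","ridge","bar","carrier","end_stop"):
    for m in manip.mark_of("wrist",t)[:2]: print(t,m["conf"],m["uv"],toL(world(c,m["uv"],None,W)))
c=cap("side");cv2.imwrite("pics/s1.png",cv2.resize(c["pixels"][110:310,200:440],None,fx=3,fy=3))
```

```text
4.0 [ 0.4547 -0.08    0.1033] [-1.9261  2.4809 -0.0016] [ 0.2138 -0.4396 -0.0844] [-0.2686  0.1703  2.1048  0.      0.8653  1.5527]
[[-0.2479 -0.9688  0.0012]
 [-0.9688  0.2479 -0.0003]
 [ 0.     -0.0013 -1.    ]]
tcp L [-66.3775 -54.0944 103.2593]
thumb_rest 0.75 [247.0, 189.1] [-52.372    1.8831  30.0729]
thumb_rest 0.73 [148.7, 291.8] [-160.1855  109.3455   11.4984]
ridge 0.93 [120.2, 303.6] [-173.2561  139.2688   11.9716]
ridge 0.76 [323.3, 305.4] [-70.1236 -56.9841 150.1197]
bar 0.79 [237.1, 21.0] [65.3126 -0.5435 34.8101]
bar 0.39 [242.0, 167.6] [-33.4284   2.2139  38.9096]
carrier 0.93 [484.1, 274.6] [-141.2642 -213.9038   10.7194]
carrier 0.85 [117.4, 288.2] [-150.3914  131.9312   20.1194]
```

View pics/w1.png

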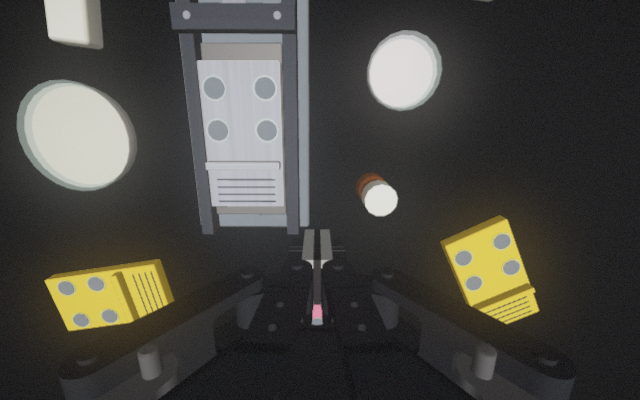

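View pics/s1.png

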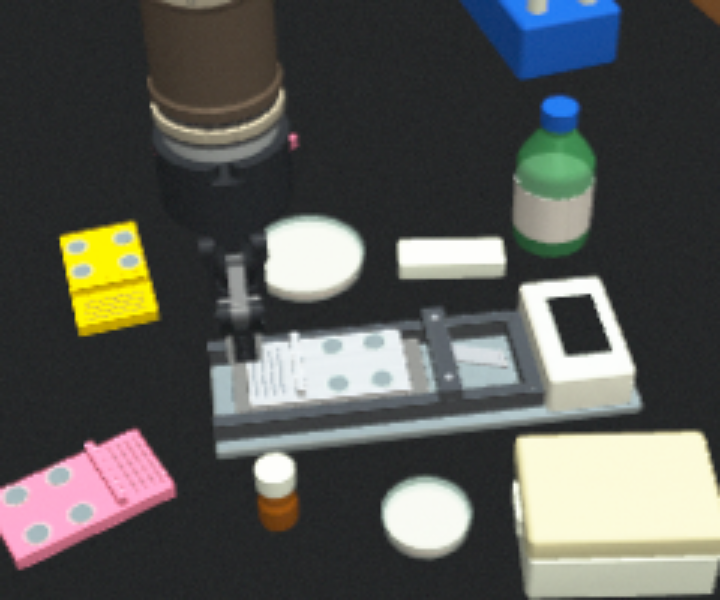

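arm_command(motion=[[[1.4, 2.5, 0, 0, 0, 0, 0], [2.86, 4.95, 0, 0, 0, 0, 0], [2.86, 4.95, -1, 0, 0, 0, 0], [2.86, 4.95, -2.5, 0, 0, 0, 0], [2.86, 4.95, -4, 0, 0, 0, 0], [2.86, 4.95, -5, 0, 0, 0, 0], [2.86, 4.95, -5.6, 0, 0, 0, 0], [2.86, 4.95, -5.8, 0, 0, 0, 0], [2.86, 4.95, -5.8, 0, 0, 0, 0], [2.86, 4.95, -5.8, 0, 0, 0, 0]]])

```text
clock: 5.6
tcp_pos: [0.4832, -0.0305, 0.0451]
tool_rot: [-1.926, 2.481, -0.001]
ft_force: [-0.4, -0.4, -0.6]
finger_gap: 0.0
```

```bash
cat >> h.py <<'E'
from scipy.spatial.transform import Rotation as R
np.set_printoptions(precision=4,suppress=True)
p=(.5324,-.0441,-.2511)
def toL(P):
    d=P-np.array([p[0],p[1],0]);a=p[2]
    return np.array([d[0]*np.cos(a)+d[1]*np.sin(a),-d[0]*np.sin(a)+d[1]*np.cos(a),d[2]])*1e3
def look(k):
    s=manip.sense();T=np.eye(4);T[:3,:3]=R.from_rotvec(s["tool_rot"]).as_matrix();T[:3,3]=s["tcp_pos"]
    c=cap("wrist");W=T@np.array(c["mount"]);cv2.imwrite(f"pics/w{k}.png",c["pixels"])
    print("clock",s["clock"],"tcp L",toL(s["tcp_pos"]),s["ft_force"])
    for t in("thumb_rest","ridge","bar","carrier"):
        for m in manip.mark_of("wrist",t)[:2]: print(t,m["conf"],m["uv"],toL(world(c,m["uv"],None,W)))
    c=cap("side");cv2.imwrite(f"pics/s{k}.png",cv2.resize(c["pixels"][160:290,240:400],None,fx=5,fy=4.6,interpolation=cv2.INTER_CUBIC))
E
python3 -c "
from h import *
look(2)"
```

```text
clock 5.6 tcp L [-51.0748   0.9599  45.1161] [-0.4095 -0.4389 -0.5606]
thumb_rest 0.77 [618.6, 378.1] [-184.186  -242.7405   11.1625]
thumb_rest 0.63 [317.4, 236.0] [-39.4308   0.4446  58.5394]
ridge 0.77 [315.1, 210.3] [-32.591    1.7517  38.3769]
ridge 0.69 [622.8, 369.9] [-167.59   -233.2177   18.685 ]
bar 0.68 [314.5, 15.1] [65.6363  1.9357 34.9821]
bar 0.54 [316.1, 235.6] [-39.2371   1.0989  58.4867]
carrier 0.8 [314.7, 169.8] [-10.8866   2.0186  29.9725]
carrier 0.77 [590.3, 329.9] [-137.9877 -208.1426   10.6789]
```

View pics/w2.png

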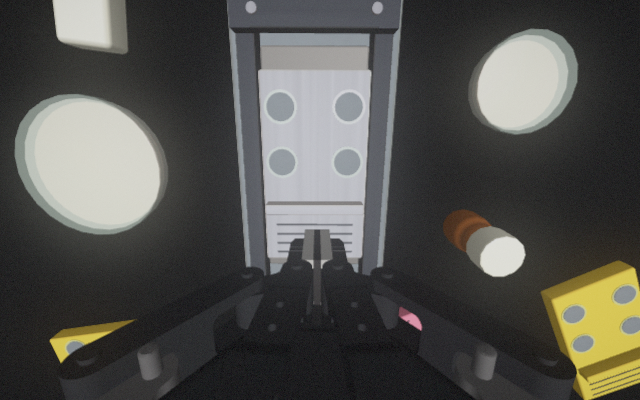

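View pics/s2.png

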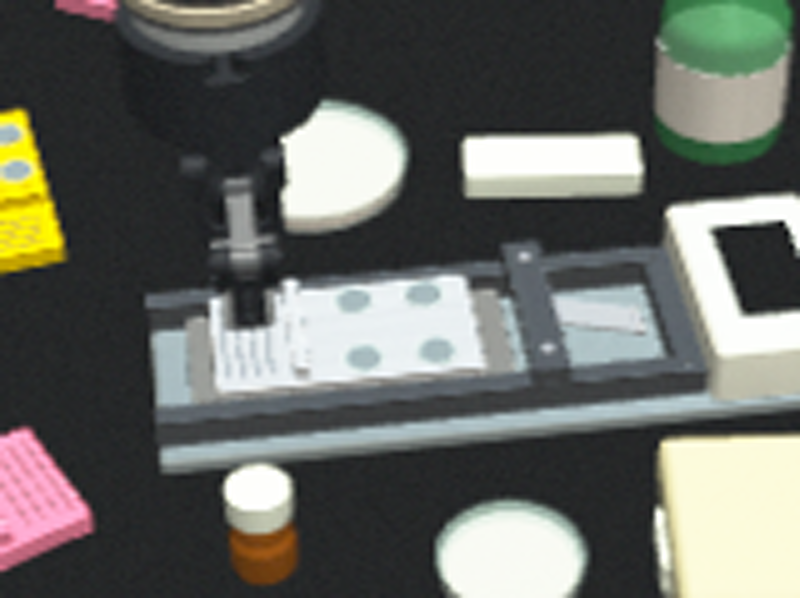

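arm_command(motion=[[[0, 0.05, -0.7, 0, 0, 0, 0], [0, 0.05, -1.2, 0, 0, 0, 0], [0, 0.05, -1.5, 0, 0, 0, 0], [0, 0.05, -1.7, 0, 0, 0, 0], [0, 0.05, -1.9, 0, 0, 0, 0], [0, 0.05, -2.1, 0, 0, 0, 0], [0, 0.05, -2.2, 0, 0, 0, 0], [0, 0.05, -2.3, 0, 0, 0, 0], [0, 0.05, -2.3, 0, 0, 0, 0], [0, 0.05, -2.3, 0, 0, 0, 0]]])

```text
clock: 7.15
tcp_pos: [0.4827, -0.0299, 0.0225]
tool_rot: [1.926, -2.481, -0.0]
ft_force: [-4.2, 1.6, 8.9]
finger_gap: 0.0002
```

```bash
python3 -c "
from h import *
look(3)"
```

```text
clock 7.15 tcp L [-51.6834   1.4112  22.4579] [-4.1552  1.5786  8.8648]
thumb_rest 0.63 [313.6, 241.8] [-40.0419   2.7241  42.6026]
ridge 0.69 [312.8, 217.9] [-32.3224   3.2705  30.5016]
carrier 0.94 [316.7, 172.2] [-10.153    1.2887  21.7178]
carrier 0.6 [622.2, 351.2] [-135.9492 -207.1413   10.9427]
```

View pics/s3.png

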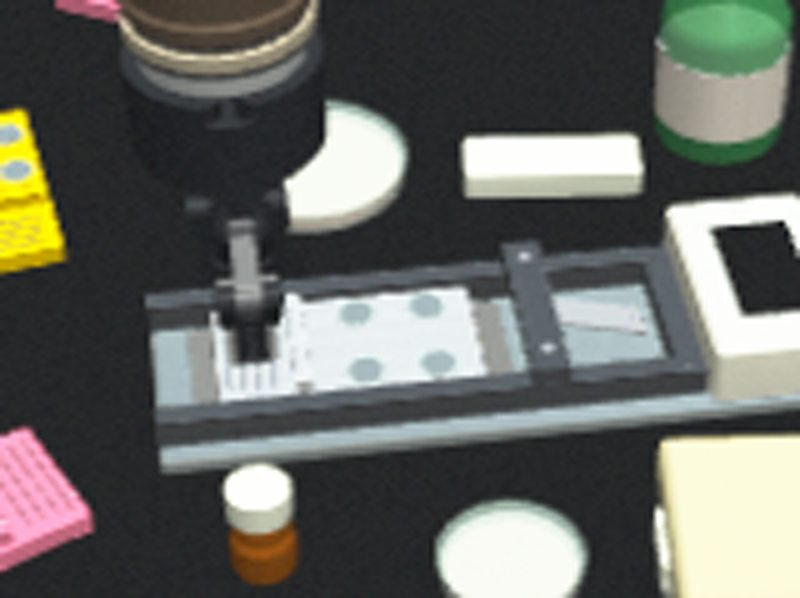

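arm_command(motion=[[[0, 0, -0.1, 0, 0, 0, 0], [0, 0, -0.2, 0, 0, 0, 0], [0.48, -0.12, -0.2, 0, 0, 0, 0], [1.07, -0.27, -0.2, 0, 0, 0, 0], [1.65, -0.42, -0.2, 0, 0, 0, 0], [2.23, -0.57, -0.2, 0, 0, 0, 0], [2.81, -0.72, -0.2, 0, 0, 0, 0], [3.39, -0.87, -0.2, 0, 0, 0, 0], [3.68, -0.94, -0.2, 0, 0, 0, 0], [3.68, -0.94, -0.2, 0, 0, 0, 0]]])

```text
clock: 8.7
tcp_pos: [0.5207, -0.0393, 0.0224]
tool_rot: [-1.926, 2.481, -0.001]
ft_force: [-6.3, 0.9, 19.2]
finger_gap: -0.0003
```

```bash
python3 -c "
from h import *
look(4)"
```

```text
clock 8.7 tcp L [-12.4741   1.7109  22.4125] [-6.3328  0.8526 19.2291]
thumb_rest 0.62 [314.4, 242.6] [-0.6318  2.6171 43.9539]
ridge 0.67 [313.7, 220.1] [ 5.4694  3.1142 29.9509]
bar 0.88 [316.2, 93.9] [66.5372  1.7809 35.3142]
carrier 0.89 [608.1, 395.0] [-135.3199 -207.9549   10.8822]
carrier 0.61 [317.3, 169.8] [30.3637  1.274  21.9343]
```

View pics/s4.png

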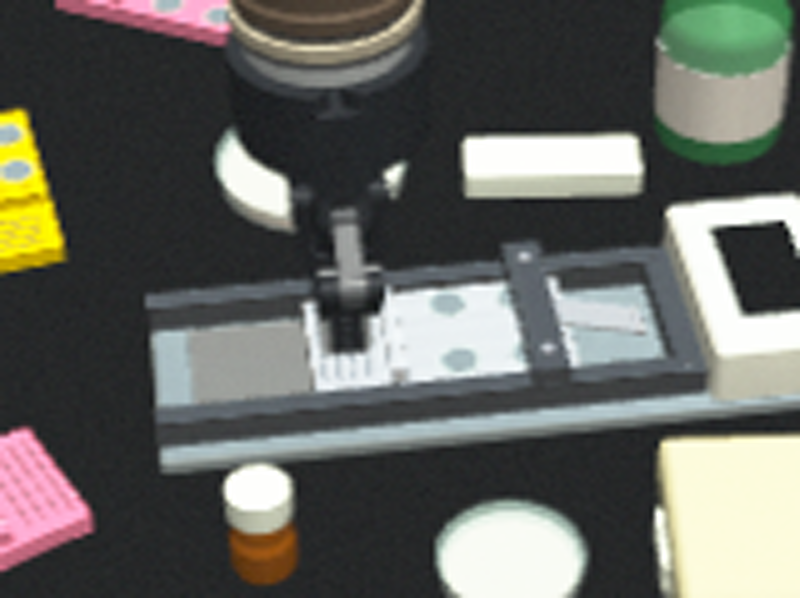

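View pics/w4.png

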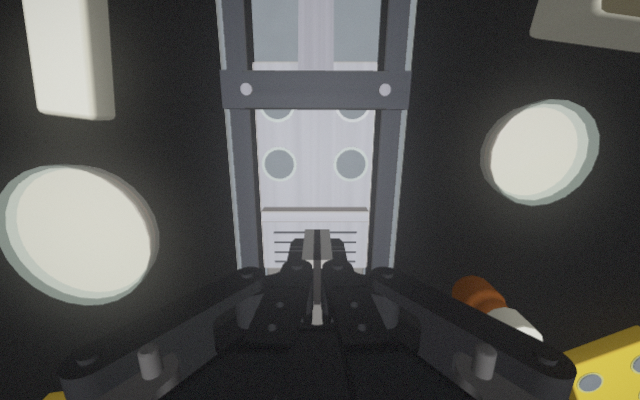

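arm_command(motion=[[[0.4, -0.1, -0.05, 0, 0, 0, 0], [0.9, -0.23, -0.05, 0, 0, 0, 0], [1.4, -0.36, -0.05, 0, 0, 0, 0], [1.9, -0.49, -0.05, 0, 0, 0, 0], [2.3, -0.59, -0.05, 0, 0, 0, 0], [2.7, -0.69, -0.05, 0, 0, 0, 0], [3.0, -0.77, -0.05, 0, 0, 0, 0], [3.3, -0.85, -0.05, 0, 0, 0, 0], [3.5, -0.9, -0.05, 0, 0, 0, 0], [3.5, -0.9, -0.05, 0, 0, 0, 0]]])

```text
clock: 10.25
tcp_pos: [0.5496, -0.0468, 0.0222]
tool_rot: [1.921, -2.475, -0.016]
ft_force: [-18.2, 4.6, 34.3]
finger_gap: 0.0001
```

```bash
python3 -c "
from h import *
look(5)"
```

```text
clock 10.25 tcp L [17.3453  1.6924 22.2115] [-18.1998   4.6067  34.2772]
thumb_rest 0.86 [316.9, 242.3] [28.8014  1.425  41.8137]
ridge 0.56 [314.0, 218.1] [36.6649  2.9356 29.8983]
bar 0.64 [315.6, 155.6] [69.5297  2.0531 34.7017]
carrier 0.84 [317.8, 170.1] [62.6805  1.0218 34.6404]
```

View pics/s5.png

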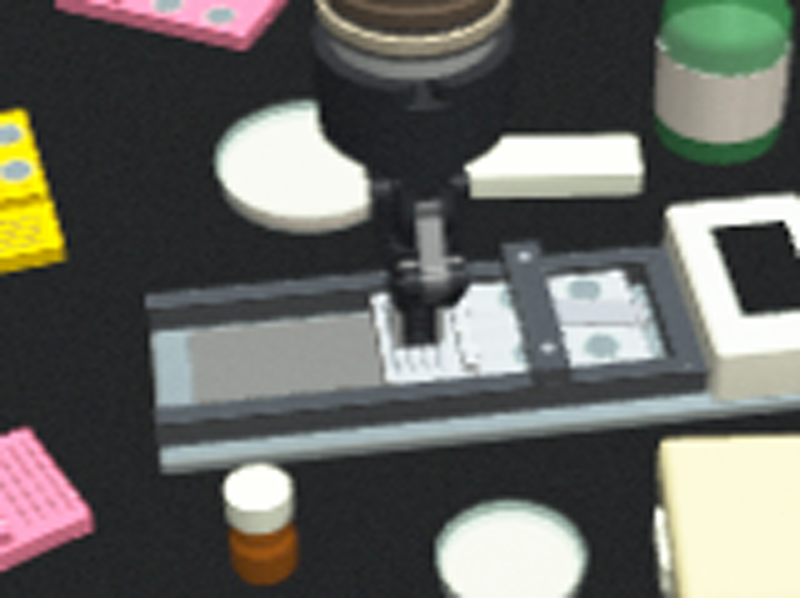

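View pics/w5.png

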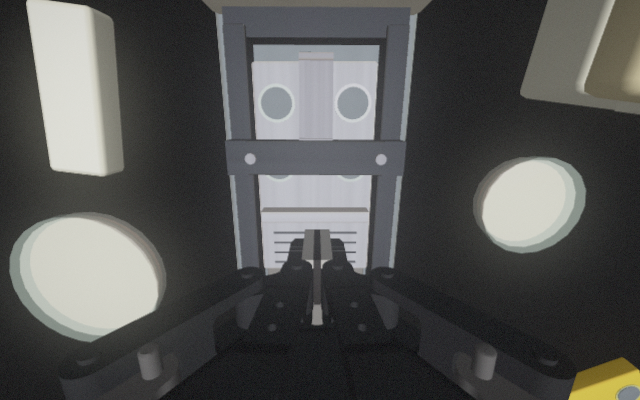

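arm_command(motion=[[[0, 0, 0.1, 0, 0, 0, 0], [0.15, -0.04, 0.1, 0, 0, 0, 0], [0.3, -0.08, 0.1, 0, 0, 0, 0], [0.45, -0.12, 0.1, 0, 0, 0, 0], [0.6, -0.15, 0.1, 0, 0, 0, 0], [0.7, -0.18, 0.1, 0, 0, 0, 0], [0.8, -0.21, 0.1, 0, 0, 0, 0], [0.8, -0.21, 0.1, 0, 0, 0, 0], [0.8, -0.21, 0.1, 0, 0, 0, 0], [0.8, -0.21, 0.1, 0, 0, 0, 0]]])

```text
clock: 11.8
tcp_pos: [0.5609, -0.0497, 0.0223]
tool_rot: [1.925, -2.479, -0.006]
ft_force: [-9.6, 2.5, 19.9]
finger_gap: 0.0003
```

```bash
python3 -c "
from h import *
look(6)"
```

```text
clock 11.8 tcp L [29.0281  1.6163 22.3132] [-9.6059  2.5208 19.8634]
ridge 0.56 [311.9, 227.8] [43.0915  3.9553 30.6198]
ridge 0.19 [104.9, 287.1] [ -3.2188 132.9049  14.7317]
bar 0.73 [313.9, 177.2] [70.8344  2.7944 35.1584]
```

View pics/w6.png

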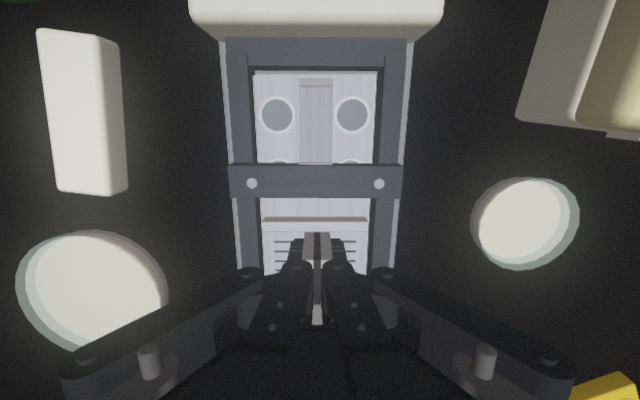

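View pics/s6.png

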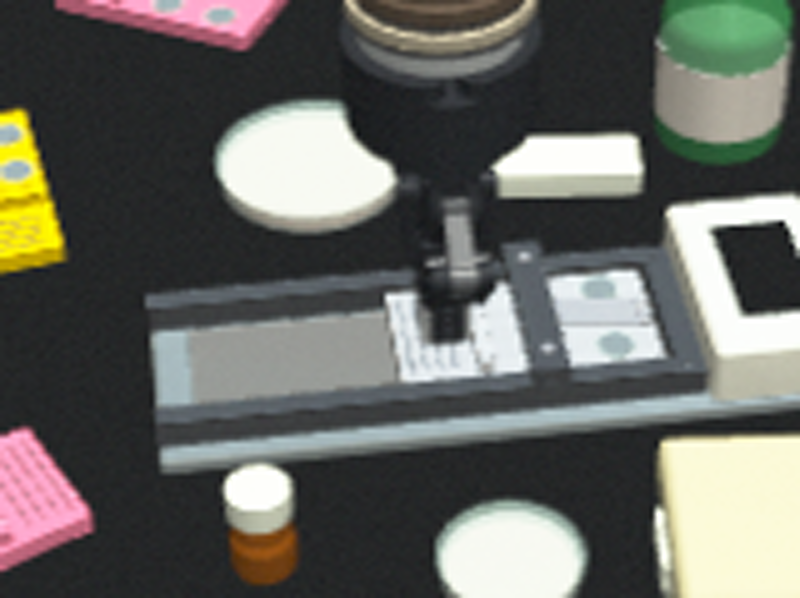

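arm_command(motion=[[[0.1, -0.03, 0, 0, 0, 0, 0], [0.2, -0.05, 0, 0, 0, 0, 0], [0.3, -0.08, 0, 0, 0, 0, 0], [0.4, -0.1, 0, 0, 0, 0, 0], [0.5, -0.13, 0, 0, 0, 0, 0], [0.6, -0.15, 0, 0, 0, 0, 0], [0.7, -0.18, 0, 0, 0, 0, 0], [0.8, -0.2, 0, 0, 0, 0, 0], [0.8, -0.2, 0, 0, 0, 0, 0], [0.8, -0.2, 0, 0, 0, 0, 0]]])

```text
clock: 13.35
tcp_pos: [0.5638, -0.0505, 0.0222]
tool_rot: [1.92, -2.473, -0.02]
ft_force: [-20.2, 4.7, 31.5]
finger_gap: -0.0001
```

```bash
python3 -c "
from h import *
look(7)"
```

```text
clock 13.35 tcp L [32.0326  1.5836 22.2472] [-20.1506   4.7457  31.5288]
ridge 0.69 [313.2, 226.9] [46.7727  3.2482 30.5446]
bar 0.64 [316.1, 182.9] [71.2736  1.7227 34.8497]
bar 0.32 [319.6, 71.6] [121.69     0.1183  23.1933]
```

View pics/w7.png

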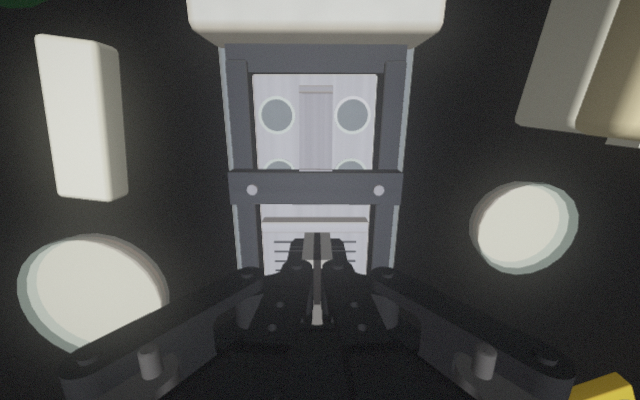

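View pics/s7.png

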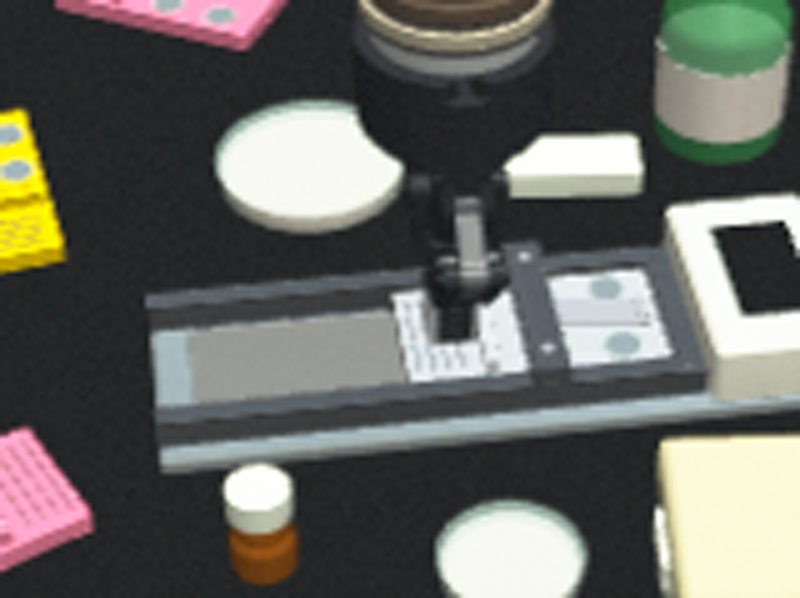

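```bash
python3 -c "
from h import *
c=cap('side')
for v,z in [((393,292),.0225),((409,383),.0225),((655,272),.022),((672,357),.022)]:
    print(toL(world(c,((v[0]+.5)/5-.5+240,(v[1]+.5)/4.6-.5+160),z)))
c=cap('top');cv2.imwrite('pics/t7.png',cv2.resize(c['pixels'][130:260,300:430],None,fx=4.6,fy=4.6,interpolation=cv2.INTER_CUBIC))
"
```

```text
[10.4679 32.1646 22.5   ]
[  9.6946 -26.7792  22.5   ]
[124.4477  28.7652  22.    ]
[119.718  -26.8328  22.    ]
```

View pics/t7.png

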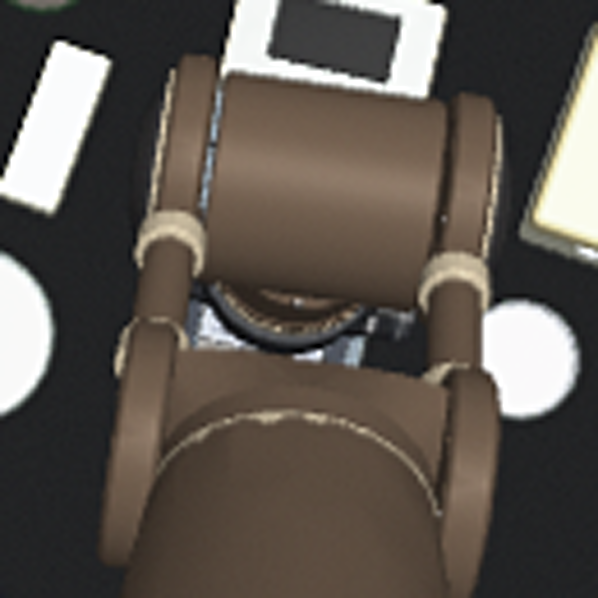

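arm_command(motion=[[[0, 0, 0.1, 0, 0, 0, 0], [0.1, -0.03, 0.1, 0, 0, 0, 0], [0.2, -0.05, 0.1, 0, 0, 0, 0], [0.3, -0.08, 0.1, 0, 0, 0, 0], [0.4, -0.1, 0.1, 0, 0, 0, 0], [0.5, -0.13, 0.1, 0, 0, 0, 0], [0.5, -0.13, 0.1, 0, 0, 0, 0], [0.5, -0.13, 0.1, 0, 0, 0, 0], [0.5, -0.13, 0.1, 0, 0, 0, 0], [0.5, -0.13, 0.1, 0, 0, 0, 0]]])

```text
clock: 15.0
tcp_pos: [0.5639, -0.0505, 0.0223]
tool_rot: [1.915, -2.467, -0.034]
ft_force: [-26.0, 7.4, 35.6]
finger_gap: -0.0
```

```bash
python3 -c "
from h import *
look(8)"
```

```text
clock 15.0 tcp L [32.1053  1.5952 22.2654] [-25.9715   7.38    35.6312]
ridge 0.83 [312.8, 229.0] [45.8163  3.4719 30.5235]
bar 0.72 [317.0, 183.1] [71.4955  1.3095 34.8247]
```

View pics/s8.png

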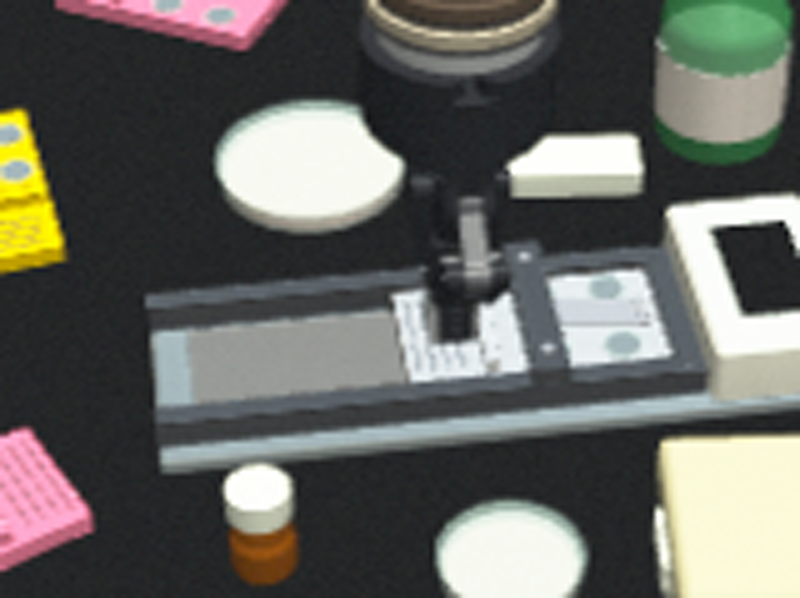

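View pics/w8.png

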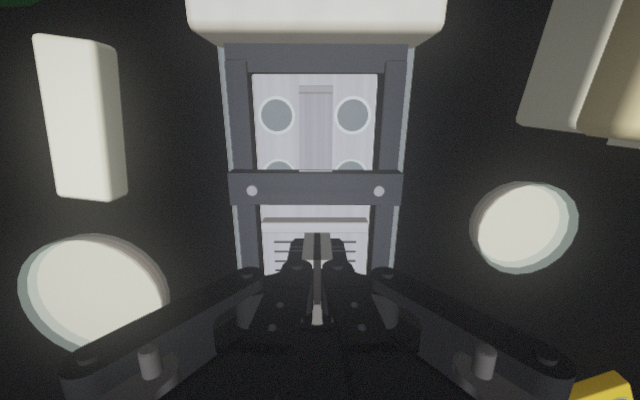

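arm_command(motion=[[[-0.2, 0.05, 0, 0, 0, 0, 0], [-0.4, 0.1, 0, 0, 0, 0, 0], [-0.6, 0.15, 0, 0, 0, 0, 0], [-0.8, 0.2, 0, 0, 0, 0, 0], [-0.8, 0.2, 0, 0, 0, 0, 0], [-0.8, 0.2, 0, 0, 0, 0, 0], [-0.8, 0.2, 0, 0, 0, 0, 0], [-0.8, 0.2, 0, 0, 0, 0, 0], [-0.8, 0.2, 0, 0, 0, 0, 0], [-0.8, 0.2, 0, 0, 0, 0, 0]]])

```text
clock: 16.55
tcp_pos: [0.5638, -0.0505, 0.0223]
tool_rot: [1.923, -2.477, -0.012]
ft_force: [-11.0, 2.6, 18.4]
finger_gap: 0.0002
```

arm_command(motion=[[[-0.2, 0.05, 0, 0, 0, 0, 0], [-0.4, 0.1, 0, 0, 0, 0, 0], [-0.4, 0.1, 0.2, 0, 0, 0, 0], [-0.4, 0.1, 0.5, 0, 0, 0, 0], [-0.4, 0.1, 1, 0, 0, 0, 0], [-0.4, 0.1, 2, 0, 0, 0, 0], [-0.4, 0.1, 4, 0, 0, 0, 0], [-0.4, 0.1, 7, 0, 0, 0, 0], [-0.4, 0.1, 10, 0, 0, 0, 0], [-0.4, 0.1, 13, 0, 0, 0, 0]]])

```text
clock: 17.8
tcp_pos: [0.5638, -0.0509, 0.1535]
tool_rot: [-1.926, 2.481, -0.002]
ft_force: [0.1, 0.1, -0.4]
finger_gap: -0.0002
```

```bash
python3 -c "
from h import *
look(9)"
```

```text
clock 17.8 tcp L [ 32.1267   1.2572 153.5415] [ 0.0772  0.0966 -0.4063]
thumb_rest 0.91 [39.7, 295.6] [-101.2455  329.4128   12.3585]
thumb_rest 0.87 [317.9, 191.8] [29.9867  0.201  27.1839]
ridge 0.88 [314.8, 176.2] [47.4668  3.214  34.8061]
ridge 0.64 [36.7, 285.9] [-82.6509 319.8651  20.5895]
bar 0.7 [316.0, 155.7] [67.1034  2.0524 34.8618]
carrier 0.84 [317.3, 156.4] [66.4354  0.8294 34.7753]
carrier 0.59 [494.1, 321.2] [ 44.3117 -50.2668 228.348 ]
```

View pics/s9.png

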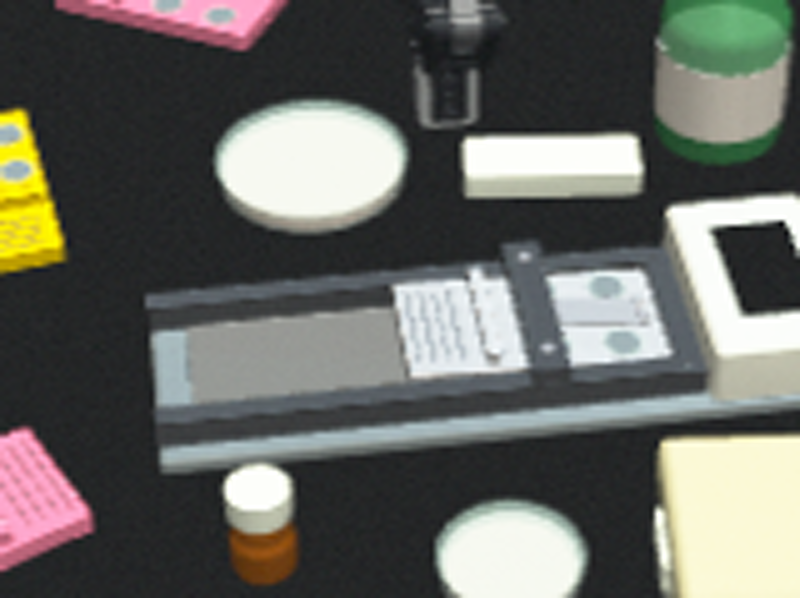

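View pics/w9.png

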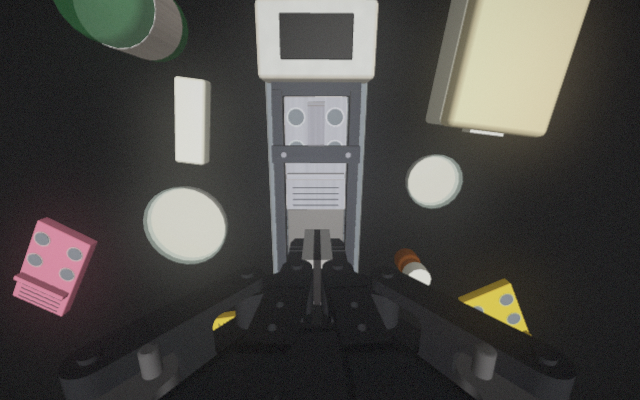

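arm_command(motion=[[[0, 0, 1, 0, 0, 0, 0], [0, 0, 1, 0, 0, 0, 0], [0, 0, 1, 0, 0, 0, 0], [0, 0, 1, 0, 0, 0, 0], [0, 0, 1, 0, 0, 0, 0], [0, 0, 1, 0, 0, 0, 0], [0, 0, 1, 0, 0, 0, 0], [0, 0, 1, 0, 0, 0, 0], [0, 0, 1, 0, 0, 0, 0], [0, 0, 1, 0, 0, 0, 0]]])

```text
clock: 19.35
tcp_pos: [0.5635, -0.0507, 0.1612]
tool_rot: [-1.926, 2.482, -0.0]
ft_force: [-0.1, 0.4, 0.1]
finger_gap: 0.0001
```

```bash
python3 -c "
from h import *
look(10)
print(manip.finish_job())"
```

```text
clock 19.35 tcp L [ 31.784    1.3311 161.2121] [-0.1016  0.3915  0.0574]
thumb_rest 0.88 [316.1, 190.5] [28.8392  2.1073 27.3555]
thumb_rest 0.71 [227.0, 333.7] [ 24.9939  33.7118 219.9027]
ridge 0.81 [316.3, 173.5] [47.875   1.8748 33.7894]
ridge 0.7 [503.8, 339.8] [ 44.4131 -48.1887 243.3182]
bar 0.7 [317.8, 152.5] [68.7103  0.4206 35.2638]
carrier 0.88 [490.8, 319.8] [ 44.598  -49.1308 236.0367]
carrier 0.82 [314.7, 153.5] [67.7168  3.4112 34.9974]
the job is handed in; nothing more can be done
None
```

The aluminium carrier is loaded: I pressed it about 8 mm down with the closed fingertips, slid it under the bar and leaf spring, and lifted the hand straight off. I handed the job in at about 19.5 s; no verdict was reported.

**Home position:** While I still held the carrier, the side camera put its tail at loader x of about 10 mm, which means its origin was at about 65 mm. A further 5 mm push did not move it; the force only rose. After release, the side picture showed it in the same place, with the leaf lying on it and the tail slightly raised. The hand was about 16 cm above the bench with no contact force.

**Disagreement:** The last wrist-camera marks put the ridge and thumb rest about 3 mm past their home position. The bar mark also read 1.7 mm too far, so I put this down to calibration and network error.

**Bystanders:** Those in view in the last pictures looked undisturbed. I judged this by eye and did not measure it.

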